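# Put the rubber stamp away in its slot

## Task

Put the wooden rubber stamp away in the desk tidy: pick it up, turn it until the flats of its rectangular block are square to the empty felt-lined slot beside the ink pad, and lower it in (do not let it drop) until it stands upright on the slot's floor. Let go of it there.

Things in the scene. Friction and masses are not known exactly. Their poses are not given: they have to be found in the camera images.
- stamp_mid (a point): Loose upright rubber stamp: wooden block 27 (its x) x 54 (its y) x 19 mm high, a round knob up to 26 mm across on its middle, 70 mm high in all, 60 g. This point is on the knob's axis, 35 mm above the underside. z is up, y along the block's long side. Take the knob from above, 40 to 65 mm above the underside. Half a turn makes no difference.
- slot (a point): Floor centre of the empty slot in the desk tidy, a low light-wood tray fixed to the desk. Slot 42 mm wide (x), 76 mm long (y), open above; felt floor 4 mm above the desk, 4 mm walls 12 mm above the floor. Beyond its +x wall a flat dark ink pad, 17 mm above the desk; beyond its +y end a black binder clip, 61 mm off, 39 mm above the desk. The stamp's long side goes along y, either way.
Not all that is in view belongs to the job. Leave any red look-alike of the part that bears stamp_mid alone.

How it is judged:
At the end, for the whole second after the job is handed in: The stamp stands upright (within 7 degrees) on the floor of the slot (within 4 mm in height, within 16 mm of its centre), its long side along the slot within 12 degrees, let go and at rest (z of stamp_mid in the frame of slot between 0.031 and 0.039 m and horizontal distance between stamp_mid and slot below 0.016 m and angle between stamp_mid's own z axis and vertical below 0.12 rad and angle between the y axis of stamp_mid and the y axis of slot, either way round below 0.21 rad and linear speed of rubber_stamp below 0.02 m/s); the robot touches nothing.
It fails at once if the stamp is dropped: it falls freely faster than 0.7 m/s, as from 25 mm or more (linear speed of rubber_stamp above 0.7 m/s and contact force between the fingers and rubber_stamp below 0.05 N).
It also fails if it takes over 38 s, if anything falls off the work surface, if the arm or the gripper's body presses on something with over 40 N, if the wrist force passes 120 N, or if a joint passes its speed limit or range.

## Robot

A 6-joint arm with a two-finger parallel gripper is mounted at the origin on a cart in front of the work surface, level with it; the furniture and walls round the work are solid. World frame = base frame: x ahead of the robot, y to its left, z up, the work surface at z = 0. Lengths are in m, angles in rad, forces in N, time in s.
With the tool pointing down it reaches from about 0.325 to 0.75 m from the base axis. Payload 7.6 kg.
Tool frame: the origin (TCP) lies between the finger pads; the fingertips stand env.tips_ahead ahead of it and the grasp point (between the pads) lies 2 mm behind it (env.tips_ahead is the distance from the TCP to the fingertips, in m); z points along the fingers, y is the line along which they close (so a half turn about z gives the same grasp; the last joint's range is limited). The gripper opens to 85 mm and grips with 20 to 120 N. Pads are 22 mm wide; open, the fingers measure 114 mm over their backs; the gripper's body (76 mm by 85 mm) begins 54 mm behind the grasp point. The pads swing forward as they close: fully open they stand 13 mm farther back than shut.
Start: joints at [-1.18, 0.052, 1.401, -0, 1.689, -0.07], TCP at [0.233, -0.47, 0.248] pointing down, gripper open.
Joint ranges: [-2.9, 2.9], [-0.91, 2.17], [0.12, 2.37], [-1.06, 4.2], [0.26, 2.73], [-2.93, 2.93]. Speed limits (rad/s): [2.57, 2.57, 3.01, 3.14, 3.14, 3.14].

## Interface

Orientations are given as a unit quaternion [x, y, z, w].
In Python, from workcell import read_state, viewer, env gives the robot as it stands.
- The arm moves only by the tool send_rows, never from a script. Its argument "increments" is a list of rows, each an object with "dr": the turn, a rotation vector about the world's x, y, z in rad, a list of three; "dp": the shift along the world's x, y, z in m, a list of three; "hand": the closure in counts, from 0 (fully open) to 255 (shut). In form: [{"dr": [rx, ry, rz], "dp": [tx, ty, tz], "hand": hand}, ...]. A call has 1 to 12 rows; each row is the pose to reach, as a shift and turn from the pose commanded when the call began; what a row does not reach only later rows make up. A row lasts 1/8 s, in which the tool goes at most 62.5 mm and 10.7 degrees, less where a joint would pass 70% of its speed; a pose out of reach is approached as far as the arm can. A call with a gripper value outside its range is refused whole. The fingers move at their own pace and stop on an object; the grip force is fixed at half the most. Time passes only in rows, so rows that repeat a pose let the fingers close. It gives the time, the measured TCP pose, the force, the opening and the grip force at its end, in the units of the state.
- read_state(): the state, without advancing time (a new reading comes with each control period).
- viewer.grab_frame(name): name is "side" or "top" or "wrist"; returns (picture, depth): 384x512x3 uint8, red, green, blue; 384x512 float32, m along the optical axis (not along the pixel's ray), 0 where there is no reading.
- viewer.camera_params(name): a dict with "camera_matrix" (3x3 intrinsics, pixels), "rvec" (rotation vector, rad) and "tvec" (3), from world to camera coordinates, as OpenCV has them. Camera axes: x right, y down, z forward; pixel columns grow to the right and rows downward; lengths in m; the calibration is good to about 2 mm. A picture is of the moment at which its call begins: read the wrist's pose just before it. camera_params takes no time and is no camera call; for the wrist camera it gives the pose at the moment of the call.
- env.job_done(): hands the job in; it is judged then, once.
The state is a dict: "time": time; "q": joint angles; "qvel": joint speeds; "effort": joint torques, N m; "ee_pos": TCP position; "ee_rot": TCP orientation; "force": force on the tool from outside, world axes, zero at the start; "wrist_torque": the same for the moment, N m; "opening": finger opening in m; "grip_force": force on a finger pad.
Only numpy, scipy, OpenCV 4.12 (cv2) and the standard library are available. Lean on these libraries where they do the work, as an engineer would, in place of code of your own. Each camera call takes 0.05 s, during which the arm holds its last target. There are 200 camera calls.

## Working session

There is one attempt and no reset: what is moved stays moved. The work goes in short steps, Python scripts to look and compute and a tool call to move; the robot and the scene stay as the last step left them, time stands still between calls to the robot, and variables do not carry over. Pictures are saved under pics/ and viewed, at most 10 in all, crops included, and the job is handed in when it is done.

Besides the shell and the picture viewer there is one more tool, called as name(argument=value, ...), one argument or row to a line, values as JSON. send_rows: Moves the arm, as the interface text tells. Its arguments: {"type":"object","properties":{"increments":{"type":"array"}},"required":["increments"]}

```bash
mkdir -p pics; cat > h.py <<'E'
import numpy as np, cv2
from workcell import read_state, viewer, env
def cam(n):
    p=viewer.camera_params(n); R=cv2.Rodrigues(np.array(p["rvec"],float))[0]
    return np.array(p["camera_matrix"]),R,np.array(p["tvec"],float).ravel()
def cloud(n,d,c=None):
    K,R,t=c or cam(n); v,u=np.mgrid[:d.shape[0],:d.shape[1]]
    P=np.stack([(u-K[0,2])/K[0,0]*d,(v-K[1,2])/K[1,1]*d,d],-1)
    return (P-t)@R
def ray(n,uv,z,c=None):
    K,R,t=c or cam(n); uv=np.atleast_2d(uv).astype(float)
    r=np.c_[(uv-[K[0,2],K[1,2]])/[K[0,0],K[1,1]],np.ones(len(uv))]@R; o=-R.T@t
    return o+r*((z-o[2])/r[:,2])[:,None]
E
python3 - <<'E'
from h import *
a=[]
for n in("top","side"):
    c=cam(n);p,d=viewer.grab_frame(n);np.savez(f"{n}.npz",p=p,d=d);cv2.imwrite(f"pics/{n}.png",p[...,::-1])
    print(n,-c[1].T@c[2],c[1][2],c[0][0,0])
s=read_state();print(s,env.tips_ahead)
E
```

```text
top [ 0.34722501 -0.04689815  0.91986596] [ 0.10355854 -0.00272996 -0.99461961] 401.6694297658762
side [ 0.88553952 -0.5377634   0.98855631] [-0.39144148  0.41475362 -0.82143351] 479.34227856418227
{'time': 0.1, 'q': array([-1.18028481e+00,  5.27698694e-02,  1.40162467e+00, -5.79184384e-06,
        1.68861138e+00, -7.02762174e-02]), 'qvel': array([ 0.00134912, -0.00127343,  0.00014915, -0.00062318,  0.00163512,
       -0.00074278]), 'effort': array([ 1.59878669e-03, -3.82580638e+01, -3.60984457e+01, -1.63667420e-05,
        4.77159701e-03,  3.47428863e-05]), 'ee_pos': array([ 0.23337885, -0.46999849,  0.24755794]), 'ee_rot': array([ 9.73576361e-01,  2.28360614e-01, -1.15500374e-04, -6.97132498e-04]), 'force': array([-0.37624727,  0.00617995,  0.01766356]), 'wrist_torque': array([ 0.02091592,  0.01401623, -0.00871687]), 'grip_force': 0.0, 'opening': 0.08570668338449522} 0.017
```

View pics/top.png

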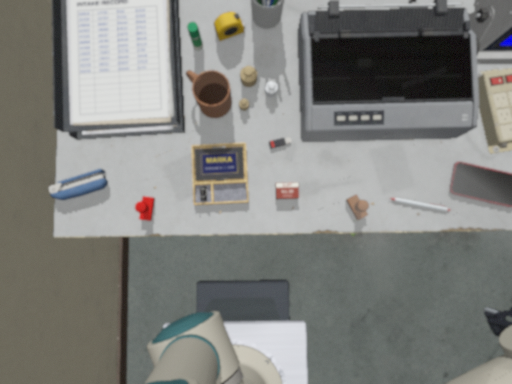

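View pics/side.png

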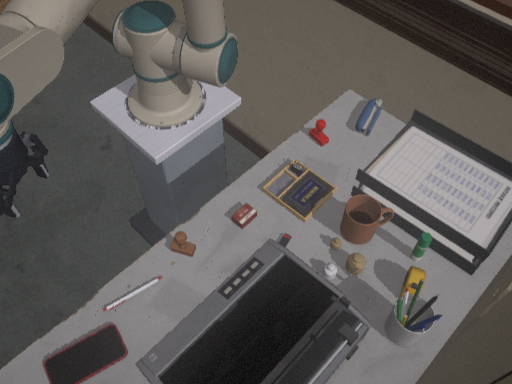

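The top view shows the stamp at about (358,206). The tray spans (193–248, 143–205), with the empty slot at about (231,192), the clip at (203,195) and the pad above it. The red decoy is at (147,208). Next I'll measure the stamp and slot.

```bash
python3 - <<'E'
from h import *
z=np.load("top.npz");p,d=z["p"],z["d"];X=cloud("top",d)
# stamp
w=np.zeros(d.shape,bool);w[185:228,338:378]=1
H=X[...,2]; print("desk z",np.median(H[185:228,310:335]))
hsv=cv2.cvtColor(p,cv2.COLOR_RGB2HSV)
m=w&(hsv[...,1]>60)
for lo,hi in((.008,.026),(.035,.08)):
    k=m&(H>lo)&(H<hi);q=X[k];c=np.ascontiguousarray(q[:,:2]*1000,dtype=np.float32)
    print(lo,k.sum(),np.median(H[k]),H[k].max(),q.mean(0),cv2.minAreaRect(c))
c=cv2.minAreaRect(np.argwhere(m)[:,::-1].astype(np.float32));print(c)
for y in range(176,212,3): print(y,[f"{int(v*1000)}" for v in H[y,188:254:3]])
a=cv2.resize(p[135:215,185:255],None,fx=6,fy=6,interpolation=cv2.INTER_CUBIC)
b=cv2.resize(p[180:232,335:382],None,fx=7,fy=7,interpolation=cv2.INTER_CUBIC)
o=np.zeros((480,a.shape[1]+b.shape[1],3),np.uint8);o[:480,:a.shape[1]]=a;o[:b.shape[0],a.shape[1]:]=b
cv2.imwrite("pics/crop.png",o[...,::-1])
E
```

```text
desk z -0.0014971301761886944
0.008 151 0.018086884727934866 0.025330689634108675 [ 0.40616591 -0.27714973  0.0181978 ] ((405.4768981933594, -279.7633972167969), (49.11732482910156, 23.145309448242188), 26.840051651000977)
0.035 96 0.06625718367226788 0.07113246716422471 [ 0.40617574 -0.27829099  0.06540965] ((406.3546447753906, -278.2762451171875), (22.887075424194336, 19.56171226501465), 60.481109619140625)
((358.8923034667969, 205.56153869628906), (22.20221710205078, 15.628376007080078), 60.2551155090332)
176 ['-2', '-3', '4', '11', '16', '14', '16', '15', '18', '15', '16', '16', '17', '17', '17', '17', '17', '13', '17', '2', '0', '-1']
179 ['0', '0', '4', '15', '17', '17', '13', '16', '19', '6', '15', '20', '3', '2', '3', '3', '5', '2', '4', '3', '0', '-1']
182 ['0', '0', '1', '13', '13', '15', '17', '14', '13', '15', '11', '17', '15', '14', '13', '10', '8', '6', '2', '0', '-2', '-2']
185 ['-2', '-1', '7', '4', '5', '4', '3', '3', '13', '7', '5', '5', '4', '1', '2', '4', '5', '6', '1', '2', '-2', '-1']
188 ['-1', '-1', '9', '1', '28', '28', '5', '1', '12', '6', '4', '2', '2', '6'
[... 217 characters left out ...]
5', '3', '2', '2', '3', '3', '2', '2', '2', '3', '4', '2', '-1', '-2']
197 ['-2', '0', '10', '4', '10', '19', '5', '3', '13', '2', '5', '5', '1', '2', '3', '2', '2', '2', '5', '0', '-3', '-2']
200 ['-1', '-4', '12', '6', '10', '5', '2', '3', '14', '2', '1', '5', '1', '4', '1', '4', '0', '3', '10', '14', '14', '-1']
203 ['-3', '0', '17', '15', '11', '15', '15', '15', '16', '15', '8', '1', '1', '-3', '-1', '0', '-5', '0', '0', '-3', '0', '-4']
206 ['-2', '-1', '0', '0', '1', '-2', '-1', '-3', '-2', '-1', '-3', '-2', '0', '0', '0', '3', '-4', '-3', '-2', '1', '0', '-1']
209 ['0', '0', '-3', '-1', '-2', '1', '0', '0', '0', '-4', '-3', '-1', '2', '0', '-1', '-2', '-1', '-2', '0', '1', '-1', '-3']
```

View pics/crop.png

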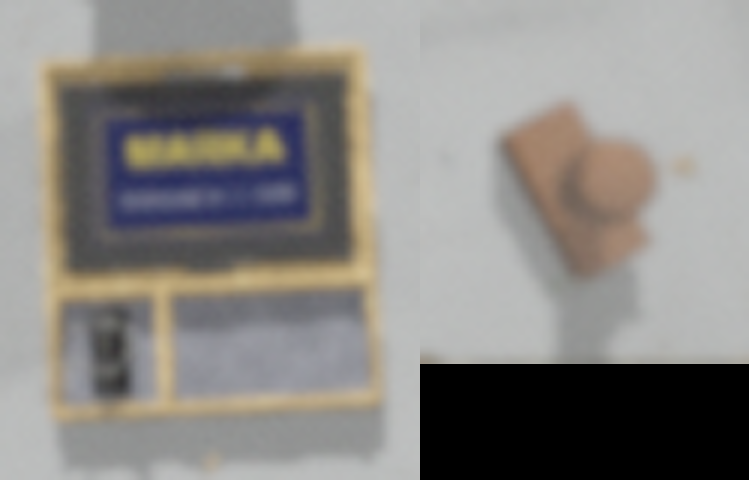

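The crop shows the block's long axis running up-left to down-right, with the knob at (363,206). Slot rim corners are at crop (170,293), (362,283), (370,395) and (175,405). The stamp measures at (0.406, -0.278), yaw 27°, and the tool's y axis is already at -63.6°, square to it. I'll move above it and check.

send_rows(
  increments=[
    {"dr":[0,0,0],"dp":[0.043,0.048,0],"hand":0},
    {"dr":[0,0,0],"dp":[0.086,0.096,0],"hand":0},
    {"dr":[0,0,0],"dp":[0.13,0.144,0],"hand":0},
    {"dr":[0,0,0],"dp":[0.173,0.192,-0.03],"hand":0},
    {"dr":[0,0,0],"dp":[0.173,0.192,-0.06],"hand":0},
    {"dr":[0,0,0],"dp":[0.173,0.192,-0.06],"hand":0},
    {"dr":[0,0,0],"dp":[0.173,0.192,-0.06],"hand":0},
  ],
)

```text
time: 0.98
ee_pos: [0.4064, -0.2791, 0.1896]
ee_rot: [0.974, 0.228, 0.0, 0.001]
force: [0.8, -0.7, 0.6]
opening: 0.0856
grip_force: 0.0
```

```bash
python3 - <<'E'
from h import *
q=np.array([(170,293),(362,283),(370,395),(175,405)])/6.+[184.6,134.6]
P=ray("top",q,.016);print(P.round(4),P.mean(0)); e=P[0]-P[1]+P[3]-P[2];print("slot y yaw",np.degrees(np.arctan2(e[1],e[0])),np.linalg.norm(P[0]-P[1]),np.linalg.norm(P[1]-P[2]))
s=read_state();c=cam("wrist");p,d=viewer.grab_frame("wrist");print(s["ee_pos"],s["ee_rot"],s["time"],-c[1].T@c[2],c[1][2])
cv2.imwrite("pics/w1.png",p[...,::-1]);X=cloud("wrist",d,c)
hsv=cv2.cvtColor(p,cv2.COLOR_RGB2HSV);near=np.hypot(X[...,0]-.406,X[...,1]+.278)<.045
for lo,hi in((.012,.024),(.062,.075)):
    k=near&(X[...,2]>lo)&(X[...,2]<hi)&(hsv[...,1]>60);r=X[k];print(lo,k.sum(),r.mean(0) if len(r) else 0, cv2.minAreaRect((r[:,:2]*1000).astype(np.float32)) if len(r) else 0)
E
```

```text
[[ 0.4643  0.0431  0.016 ]
 [ 0.467  -0.0295  0.016 ]
 [ 0.4244 -0.0319  0.016 ]
 [ 0.4218  0.0415  0.016 ]] [0.44437937 0.00578279 0.016     ]
slot y yaw 92.03954905059474 0.0726579446110228 0.04261189884339767
[ 0.40635033 -0.27910392  0.1896006 ] [9.73665490e-01 2.27980327e-01 2.93491386e-04 6.30895967e-04] 0.975 [ 0.48158547 -0.24221175  0.31415486] [-0.28723772 -0.14450736 -0.94689604]
0.012 799 [ 0.4209536  -0.27460313  0.01786617] ((408.10052490234375, -280.9994812011719), (53.5439567565918, 25.514299392700195), 27.189279556274414)
0.062 726 [ 0.40878821 -0.28071506  0.06592048] ((407.9885559082031, -280.9523620605469), (23.66263771057129, 24.00840187072754), 62.87385559082031)
```

View pics/w1.png

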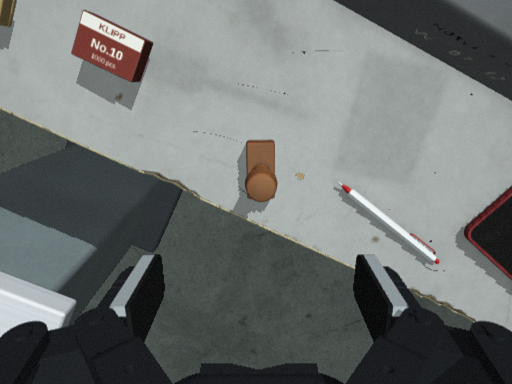

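The wrist view shows the stamp at (260,175), upright and between the fingers. It measures (0.408, -0.281), yaw 27.2°, which agrees with the first look. Now I'll descend and grip.

send_rows(
  increments=[
    {"dr":[0,0,0.014],"dp":[0.0017,-0.002,-0.04],"hand":0},
    {"dr":[0,0,0.014],"dp":[0.0017,-0.002,-0.08],"hand":0},
    {"dr":[0,0,0.014],"dp":[0.0017,-0.002,-0.115],"hand":0},
    {"dr":[0,0,0.014],"dp":[0.0017,-0.002,-0.139],"hand":0},
    {"dr":[0,0,0.014],"dp":[0.0017,-0.002,-0.139],"hand":0},
    {"dr":[0,0,0.014],"dp":[0.0017,-0.002,-0.139],"hand":120},
    {"dr":[0,0,0.014],"dp":[0.0017,-0.002,-0.139],"hand":160},
    {"dr":[0,0,0.014],"dp":[0.0017,-0.002,-0.139],"hand":255},
    {"dr":[0,0,0.014],"dp":[0.0017,-0.002,-0.139],"hand":255},
    {"dr":[0,0,0.014],"dp":[0.0017,-0.002,-0.139],"hand":255},
    {"dr":[0,0,0.014],"dp":[0.0017,-0.002,-0.139],"hand":255},
    {"dr":[0,0,0.014],"dp":[0.0017,-0.002,-0.139],"hand":255},
  ],
)

```text
time: 2.52
ee_pos: [0.4086, -0.2806, 0.0503]
ee_rot: [0.972, 0.235, 0.0, 0.001]
force: [-0.6, 1.2, 6.4]
opening: 0.0237
grip_force: 58.7
```

Gripped at 23.7 mm. Next: lift, turn 64.8°, and stop short of the slot at y ≈ -0.09 for a wrist look.

send_rows(
  increments=[
    {"dr":[0,0,0],"dp":[0,0,0.025],"hand":255},
    {"dr":[0,0,0],"dp":[0,0,0.06],"hand":255},
    {"dr":[0,0,0.16],"dp":[0.005,0.027,0.1],"hand":255},
    {"dr":[0,0,0.32],"dp":[0.01,0.054,0.1],"hand":255},
    {"dr":[0,0,0.48],"dp":[0.015,0.081,0.1],"hand":255},
    {"dr":[0,0,0.64],"dp":[0.02,0.108,0.1],"hand":255},
    {"dr":[0,0,0.8],"dp":[0.025,0.135,0.1],"hand":255},
    {"dr":[0,0,0.96],"dp":[0.03,0.162,0.1],"hand":255},
    {"dr":[0,0,1.131],"dp":[0.036,0.19,0.1],"hand":255},
    {"dr":[0,0,1.131],"dp":[0.036,0.19,0.1],"hand":255},
    {"dr":[0,0,1.131],"dp":[0.036,0.19,0.1],"hand":255},
    {"dr":[0,0,1.131],"dp":[0.036,0.19,0.1],"hand":255},
  ],
)

```text
time: 4.03
ee_pos: [0.444, -0.0909, 0.1493]
ee_rot: [0.695, 0.719, -0.0, 0.0]
force: [0.4, -0.8, 0.1]
opening: 0.0238
grip_force: 59.0
```

```bash
python3 - <<'E'
from h import *
s=read_state();c=cam("wrist");p,d=viewer.grab_frame("wrist");print(s["ee_pos"],s["ee_rot"],s["opening"],-c[1].T@c[2])
np.savez("w2.npz",p=p,d=d,K=c[0],R=c[1],t=c[2]);cv2.imwrite("pics/w2.png",p[...,::-1])
E
```

```text
[ 0.44403333 -0.09093387  0.14926734] [ 6.95394278e-01  7.18628410e-01 -7.59034790e-05  3.62550644e-05] 0.023827281009821916 [ 0.44214161 -0.00797201  0.27380665]
```

View pics/w2.png

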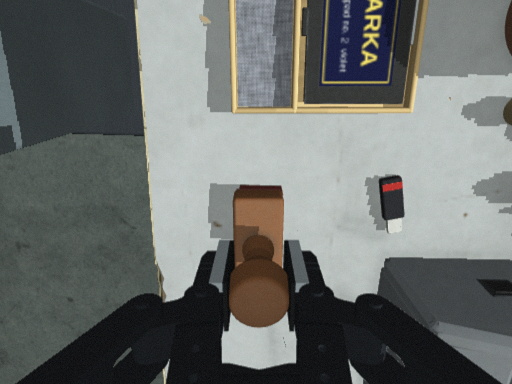

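The wrist view shows the block held square at (233–284, 186–260). The slot's -y end wall is at row ~110 and its side walls at columns ~234 and ~297. I'll measure both.

```bash
python3 - <<'E'
from h import *
z=np.load("w2.npz");p,d=z["p"],z["d"];c=(z["K"],z["R"],z["t"]);X=cloud("wrist",d,c)
hsv=cv2.cvtColor(p,cv2.COLOR_RGB2HSV);m=(hsv[...,0]>12)&(hsv[...,0]<28)&(hsv[...,1]>75)&(hsv[...,2]>120)
L=[];R=[]
for v in range(8,100,4):
    u=np.flatnonzero(m[v,225:310])+225; a=u[u<250];b=u[u>280]
    if len(a) and len(b): L.append((a.mean(),v));R.append((b.mean(),v))
E=[]
for x in range(245,290,4):
    u=np.flatnonzero(m[95:118,x])+95
    if len(u):E.append((x,u.mean()))
for n,q in(("L",L),("R",R),("E",E)):
    P=ray("wrist",np.array(q),.016,c);f=cv2.fitLine(P[:,:2].astype(np.float32),cv2.DIST_HUBER,0,.01,.01).ravel()
    print(n,len(q),np.median(P,0).round(4),f"yaw {np.degrees(np.arctan2(f[1],f[0])):.2f}", P[[0,-1]].round(4).tolist())
k=np.zeros(d.shape,bool);k[175:262,225:292]=1;k&=(hsv[...,1]>90)&(hsv[...,0]<14)&(X[...,2]>.1)&(X[...,2]<.135)
r=X[k];print("block",k.sum(),np.median(r[:,2]),r.min(0),r.max(0),cv2.minAreaRect((r[:,:2]*1000).astype(np.float32)))
A=np.c_[r[:,:2],np.ones(len(r))];g=np.linalg.lstsq(A,r[:,2],rcond=None)[0];print("slope x,y deg",np.degrees(g[:2]))
B=[]
for v in range(195,228,3):
    u=np.flatnonzero(k[v]); 
    if len(u): B.append((u.min(),v,u.max()))
B=np.array(B,float);zz=np.median(r[:,2])
for j in(0,2):
    P=ray("wrist",B[:,[j,1]],zz,c);f=cv2.fitLine(P[:,:2].astype(np.float32),cv2.DIST_HUBER,0,.01,.01).ravel();print("edge",P.mean(0),np.degrees(np.arctan2(f[1],f[0])))
E
```

```text
L 23 [0.4236 0.0067 0.016 ] yaw -88.02 [[0.4223, 0.0347, 0.016], [0.4247, -0.0236, 0.016]]
R 23 [0.4708 0.0083 0.016 ] yaw -85.83 [[0.4678, 0.0363, 0.016], [0.4719, -0.022, 0.016]]
E 12 [ 0.4496 -0.0329  0.016 ] yaw 1.94 [[0.4331, -0.0335, 0.016], [0.4662, -0.0324, 0.016]]
block 2854 0.11698101040728584 [ 0.43144885 -0.1031156   0.10017917] [ 0.45778884 -0.06558082  0.13495154] ((444.5859069824219, -84.29037475585938), (25.715917587280273, 37.22517013549805), 1.7940266132354736)
slope x,y deg [ -0.59452575 -14.41603479]
edge [ 0.43185498 -0.07323237  0.11698101] -88.36852
edge [ 0.45636112 -0.07240936  0.11698101] -87.07963
```

```bash
python3 - <<'E'
from h import *
z=np.load("w2.npz");X=cloud("wrist",z["d"],(z["K"],z["R"],z["t"]))
for v in range(180,250,4): print(v,np.median(X[v,240:278],0).round(4))
E
```

```text
180 [ 0.4453 -0.0938 -0.0016]
184 [ 0.4454 -0.0974 -0.0017]
188 [ 0.4443 -0.0673  0.0985]
192 [ 0.4443 -0.0663  0.1081]
196 [ 0.4443 -0.0663  0.1143]
200 [ 0.4443 -0.0674  0.1167]
204 [ 0.4444 -0.0694  0.1171]
208 [ 0.4444 -0.0717  0.117 ]
212 [ 0.444  -0.0738  0.1171]
216 [ 0.4446 -0.0761  0.117 ]
220 [ 0.4447 -0.0782  0.1171]
224 [ 0.4447 -0.0805  0.1173]
228 [ 0.4448 -0.0827  0.1171]
232 [ 0.4449 -0.085   0.1171]
236 [ 0.4449 -0.0872  0.1174]
240 [ 0.4449 -0.087   0.1222]
244 [ 0.4449 -0.0875  0.1254]
248 [ 0.4449 -0.0883  0.1282]
```

The stamp hangs level. Its centre is at (0.4444, -0.0933), and the slot's is at (0.4465, 0.007). I'll move over the slot and lower to about 5 mm above the floor.

send_rows(
  increments=[
    {"dr":[0,0,0],"dp":[0.001,0.035,0],"hand":255},
    {"dr":[0,0,0],"dp":[0.002,0.07,0],"hand":255},
    {"dr":[0,0,0],"dp":[0.002,0.1,0],"hand":255},
    {"dr":[0,0,0],"dp":[0.002,0.1,-0.01],"hand":255},
    {"dr":[0,0,0],"dp":[0.002,0.1,-0.03],"hand":255},
    {"dr":[0,0,0],"dp":[0.002,0.1,-0.05],"hand":255},
    {"dr":[0,0,0],"dp":[0.002,0.1,-0.065],"hand":255},
    {"dr":[0,0,0],"dp":[0.002,0.1,-0.075],"hand":255},
    {"dr":[0,0,0],"dp":[0.002,0.1,-0.083],"hand":255},
    {"dr":[0,0,0],"dp":[0.002,0.1,-0.09],"hand":255},
    {"dr":[0,0,0],"dp":[0.002,0.1,-0.09],"hand":255},
    {"dr":[0,0,0],"dp":[0.002,0.1,-0.09],"hand":255},
  ],
)

```text
time: 5.58
ee_pos: [0.4465, 0.0098, 0.0597]
ee_rot: [0.695, 0.719, 0.0, 0.0]
force: [-0.7, -1.4, -0.7]
opening: 0.0238
grip_force: 59.0
```

```bash
python3 - <<'E'
from h import *
o=[]
for n in("side","wrist"):
    p,d=viewer.grab_frame(n); 
    o.append(cv2.resize(p[150:230,245:345],(400,320),interpolation=cv2.INTER_CUBIC) if n=="side" else cv2.resize(p,(400,300)))
o[1]=cv2.copyMakeBorder(o[1],0,20,0,0,cv2.BORDER_CONSTANT)
cv2.imwrite("pics/s3.png",np.hstack(o)[...,::-1])
E
```

```text
(no output)
```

View pics/s3.png

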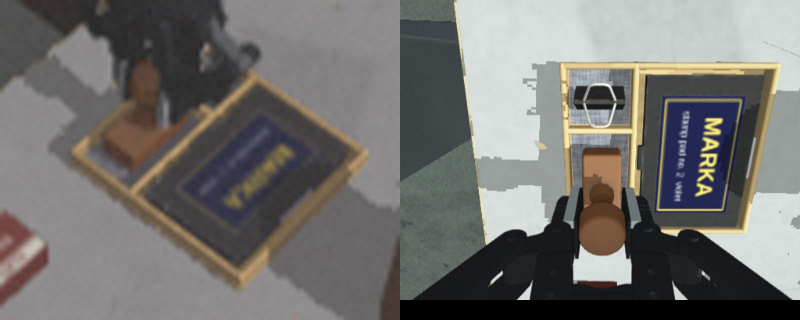

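The block is inside the slot walls, square and with a gap all round. In the wrist half it is at (602,165) and the slot's +y wall is at row 130. I'll lower the last ~5 mm in small steps.

send_rows(
  increments=[
    {"dr":[0,0,0],"dp":[0,0,-0.002],"hand":255},
    {"dr":[0,0,0],"dp":[0,0,-0.004],"hand":255},
    {"dr":[0,0,0],"dp":[0,0,-0.0045],"hand":255},
    {"dr":[0,0,0],"dp":[0,0,-0.005],"hand":255},
    {"dr":[0,0,0],"dp":[0,0,-0.005],"hand":255},
  ],
)

```text
time: 6.3
ee_pos: [0.4462, 0.0097, 0.0544]
ee_rot: [0.695, 0.719, 0.0, 0.0]
force: [-0.7, -0.3, -1.0]
opening: 0.0235
grip_force: 59.1
```

send_rows(
  increments=[
    {"dr":[0,0,0],"dp":[0,0,-0.0005],"hand":255},
    {"dr":[0,0,0],"dp":[0,0,-0.001],"hand":255},
    {"dr":[0,0,0],"dp":[0,0,-0.001],"hand":255},
  ],
)

```text
time: 6.68
ee_pos: [0.4464, 0.0097, 0.0543]
ee_rot: [0.695, 0.719, 0.0, 0.0]
force: [-3.7, -0.7, 9.2]
opening: 0.0236
grip_force: 59.9
```

The wrist reads 9 N upward, so the stamp is on the floor. I'll open gently and then rise.

send_rows(
  increments=[
    {"dr":[0,0,0],"dp":[0,0,0],"hand":170},
    {"dr":[0,0,0],"dp":[0,0,0],"hand":140},
    {"dr":[0,0,0],"dp":[0,0,0],"hand":100},
    {"dr":[0,0,0],"dp":[0,0,0],"hand":60},
    {"dr":[0,0,0],"dp":[0,0,0],"hand":40},
    {"dr":[0,0,0],"dp":[0,0,0],"hand":40},
    {"dr":[0,0,0],"dp":[0,0,0.015],"hand":40},
    {"dr":[0,0,0],"dp":[0,0,0.04],"hand":40},
    {"dr":[0,0,0],"dp":[0,0,0.08],"hand":40},
    {"dr":[0,0,0],"dp":[0,-0.04,0.12],"hand":40},
    {"dr":[0,0,0],"dp":[0,-0.08,0.12],"hand":40},
    {"dr":[0,0,0],"dp":[0,-0.08,0.12],"hand":40},
  ],
)

```text
time: 8.18
ee_pos: [0.4464, -0.0721, 0.1749]
ee_rot: [0.696, 0.718, 0.0, 0.001]
force: [-0.7, -0.2, 0.2]
opening: 0.0721
grip_force: 0.0
```

```bash
python3 - <<'E'
from h import *
c=cam("wrist");p,d=viewer.grab_frame("wrist");X=cloud("wrist",d,c);cv2.imwrite("pics/w4.png",p[...,::-1])
hsv=cv2.cvtColor(p,cv2.COLOR_RGB2HSV);k=(np.hypot(X[...,0]-.4465,X[...,1]-.007)<.04)&(hsv[...,0]<12)&(hsv[...,1]>90)
for lo,hi in((.015,.027),(.067,.08)):
    r=X[k&(X[...,2]>lo)&(X[...,2]<hi)]
    if len(r):print(len(r),np.median(r,0),r[:,2].max(),cv2.minAreaRect((r[:,:2]*1000).astype(np.float32)))
s=read_state();print(s["force"],s["opening"],s["time"])
E
```

```text
54 [0.44355163 0.02182507 0.02177822] 0.023177345947705215 ((446.9384460449219, 7.456624984741211), (24.72349739074707, 52.76973342895508), 1.0974138975143433)
27 [0.43961956 0.00537677 0.0691042 ] 0.07319964889990054 ((444.2538146972656, 8.351581573486328), (23.157665252685547, 16.1082763671875), 66.8231201171875)
[ 0.64299395 -0.38855051 -0.80209714] 0.07218170954176716 8.225
```

View pics/w4.png

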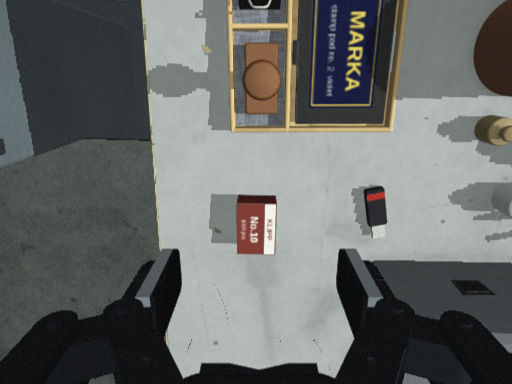

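The stamp stands upright in the slot at (262,78), centred at (0.447, 0.0075). It is square to the slot and the gripper is clear, so I'm handing in.

```bash
python3 -c "
from workcell import env
print(env.job_done())"
```

```text
the job is handed in; nothing more can be done
None
```

The stamp is standing upright in the slot, square to it and about 1 mm from centre by the wrist camera; I let go of it, moved the gripper clear and handed the job in at about 8 s (the hand-in call returned no verdict).

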